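# Tap a detector block home against its hidden stop

## Task

Take the tapping bar from the green mat and, using only the bar, nudge the white detector block along its guide into the blue hood in several light taps, drawing the bar clear of the block between taps, until it is fully home against the sprung stop that is hidden inside. Do it gently: do not ram the stop or shove the block with the hand. Leave the block pressed home, lay the bar back flat on the green mat, and leave everything else on the bench where it is.

Things in the scene. Friction and masses are not known exactly. Their poses are not given: they have to be found in the camera images.
- bed: Fixed aluminium guide bed 285 x 100 x 12 mm with two dark steel guide strips (tops 28 mm above the table, 64 mm apart inside). Origin on the table, on the guide's centre line, below the hood's mouth. Its x axis points along the guide INTO the hood, the way the block must go; z up. It runs from x = -135 to +150 mm. Place and heading vary.
- hood: Blue metal hood fixed over the bed's far part; same origin and axes as the bed. 150 mm long (x = 0 to 150), 112 mm wide, 104 mm high, open only at its mouth at x = 0 (100 mm wide, 98 mm high). The stop is inside, out of sight, on the centre line; it is the only part of the hood that the block touches.
- hood_mouth (a point): Middle of the hood's open mouth, 60 mm above the table. The hidden stop inside is a rubber pad on a light spring (0.3 N per mm, 4 mm of give) with a solid limit behind it, 73 to 109 mm beyond the mouth; just where must be felt. Home: the block has pushed the pad fully in; the block's own friction (3 to 7 N to slide it) then keeps it there.
- carriage: White detector block, black top, brass plate on its rear end: 120 mm long (x), 61 mm wide, 62 mm high, 0.5 to 1 kg, loose on the bed between the guide strips with 1.5 mm to spare each side. Origin: centre of its underside; x points into the hood. At the start its front end is 10 to 30 mm inside the hood; when home its rear end still stands out 11 to 47 mm.
- tap_face (a point): Where to tap: the middle of the brass rear end of the block, 52 mm above the table; it faces along minus x of the block, away from the hood.
- tapper: Tapping bar, 180 mm, 0.24 kg: wooden handle 135 mm long, 24 wide, 30 high (from 3 to 33 mm up), and white nylon head 45 mm long, 36 x 36 mm, at its +x end. Lies flat on the green mat. Origin: underside, middle of its length; x towards the head's end face (90 mm away), z up. Balances about 10 mm headward of the origin. Grip the handle across near the origin, at 60 N or more.
- tapper_tip (a point): Centre of the flat end face of the tapping bar's nylon head, 90 mm ahead of and 18 mm above the bar's origin.
- mat: Green tool mat fixed on the table, 260 x 200 mm, 4 mm thick; origin at the centre of its underside, x along the long side. The bar must be laid back on it with its middle over the mat and lying flat.
- wood_block: Bystander: wooden block 140 x 70 x 45 mm, loose.
- meter: Bystander: yellow hand multimeter 150 x 75 x 40 mm, loose.
- spool: Bystander: copper spool, 68 mm across, 50 mm high, loose.
- jar: Bystander: amber jar, 60 mm across, 90 mm high, loose.
- angle_plate: Bystander: steel angle plate 80 x 70 x 80 mm, loose.
- wrench: Bystander: steel wrench lying on the table, loose.
There are look-alikes about, which are no part of the job. Leave any pink or yellow look-alike of the tapper alone.

How it is judged:
On the way, in this order (a step that is already met when the one before it is completed fails the run):
1. the bar is lifted off the mat (height (world z) of tapper above 0.03 m), for 0.1 s.
2. first tap: the bar presses on the block and has moved it at least 2 mm (contact force between tapper and carriage above 1 N and distance of carriage from where it was at the start of the episode above 0.002 m).
3. the bar is drawn clear of the block, which has not yet reached the stop (contact force between tapper and carriage below 0.05 N and distance between tapper_tip and tap_face above 0.002 m and not (contact force between carriage and hood above 0.5 N)), for 0.1 s.
4. another tap of the bar on the block (contact force between tapper and carriage above 1 N and not (contact force between carriage and hood above 0.5 N)).
5. the block is home: it presses on the hidden stop's pad with over 0.5 N (contact force between carriage and hood above 0.5 N), for 0.2 s.
At the end, for the whole second after the job is handed in: the block rests on its bed, still and level, its front end pressing the hidden pad with over 0.5 N (within about 2 mm of the solid limit); the bar lies flat (within 0.1 rad) and still on the green mat, its middle within 100 mm along and 90 mm across of the mat's centre (contact force between carriage and hood above 0.5 N and linear speed of carriage below 0.01 m/s and angle between carriage's own z axis and vertical below 0.05 rad and x of tapper in the frame of mat between -0.1 and 0.1 m and y of tapper in the frame of mat between -0.09 and 0.09 m and height (world z) of tapper_tip below 0.03 m and angle between tapper's own x axis and vertical between 1.47 and 1.67 rad and linear speed of tapper below 0.02 m/s); the robot touches nothing.
It fails at once if the stop is rammed: more than 35 N between block and stop (contact force between carriage and hood above 35 N).
It fails at once if the block is driven faster than 0.25 m/s (linear speed of carriage above 0.25 m/s).
It fails at once if the hand or arm pushes the block itself (over 1 N) (contact force between any of the fingers, the arm and carriage above 1 N).
It fails at once if a bystander is moved more than 20 mm (distance of any of wood_block, meter, spool, jar, angle_plate, wrench from where it was at the start of the episode above 0.02 m).
It also fails if it takes over 72 s, if anything falls off the work surface, if the arm or the gripper's body presses on something with over 40 N, if the wrist force passes 120 N, or if a joint passes its speed limit or range.

## Robot

A 7-joint arm with a two-finger parallel gripper is mounted at the origin on the work surface. World frame = base frame: x ahead of the robot, y to its left, z up, the work surface at z = 0. Lengths are in m, angles in rad, forces in N, time in s.
With the tool pointing down it reaches from about 0.35 to 0.9 m from the base axis. Payload 7.2 kg.
Tool frame: the origin (TCP) lies at the very end of the fingers, on their centre line; the grasp point (between the pads) lies 19 mm behind it; z points along the fingers, y is the line along which they close (so a half turn about z gives the same grasp; the last joint's range is limited). The gripper opens to 88 mm and grips with 3 to 60 N. Pads are 20 mm wide; open, the fingers measure 115 mm over their backs; the gripper's body (75 mm by 178 mm) begins 61 mm behind the grasp point.
Start: joints at [-1.184, 0.411, -0.013, 1.596, 0.006, 1.134, -0.082], TCP at [0.275, 0.561, 0.223] pointing down, gripper open.
Joint ranges: [-2.95, 2.95], [-0.29, 1.99], [-1.47, 1.44], [0.14, 2.54], [-1.03, 4.17], [0.13, 1.85], [-2.86, 2.86]. Speed limits (rad/s): [2.39, 2.39, 3.01, 3.01, 3.14, 3.14, 3.14].

## Interface

Orientations are given as a rotation vector (axis times angle).
In Python, from plant import robot gives the robot as it stands. The module is installed in compiled form; this text tells all that it offers.
- The arm moves only by the tool move_arm, never from a script. Its argument "increments" is a list of rows, each a list of 5 numbers: the opening, from 0 (shut) to 1 (fully open), then the shift along the tool's x, y, z in m, then the turn about the tool's z in rad. In form: [[jaw, x, y, z, roll], ...]. A call has 1 to 12 rows; each row shifts and turns the commanded pose from where the row before left it, along the tool's axes as they then stand; what a row does not reach is not made up. A row lasts 1/8 s, in which the tool goes at most 62.5 mm and 10.7 degrees, less where a joint would pass 70% of its speed; a pose out of reach is approached as far as the arm can. A call with a gripper value outside its range is refused whole. The fingers move at their own pace and stop on an object; the grip force is fixed at half the most. Time passes only in rows, so rows that do not move let the fingers close. It gives the time, the measured TCP pose, the force, the opening and the grip force at its end, in the units of the state.
- robot.sense(): the state, without advancing time (a new reading comes with each control period).
- robot.grab_frame(name): name is "side" or "top" or "wrist"; returns a dict with "pixels" (384x512x3 uint8, blue, green, red), "K" (3x3 intrinsics, pixels), "distortion" ([k1, k2, p1, p2, k3] as OpenCV has them; the pictures are not rectified), "rvec" (rotation vector, rad) and "tvec" (3), from world to camera coordinates, as OpenCV has them. Camera axes: x right, y down, z forward; pixel columns grow to the right and rows downward; lengths in m; the calibration is good to about 2 mm. A picture is of the moment at which its call begins. There is no depth.
- robot.finish_job(): hands the job in; it is judged then, once.
The state is a dict: "clock": time; "joint_positions": joint angles; "joint_velocities": joint speeds; "joint_efforts": joint torques, N m; "position": TCP position; "orientation": TCP orientation; "contact_force": force on the tool from outside, world axes, zero at the start; "torque": the same for the moment, N m; "gripper_width": finger opening in m; "gripper_force": force on a finger pad.
Only numpy, scipy, OpenCV 4.12 (cv2) and the standard library are available. Lean on these libraries where they do the work, as an engineer would, in place of code of your own. Each camera call takes 0.05 s, during which the arm holds its last target. There are 200 camera calls.

## Working session

There is one attempt and no reset: what is moved stays moved. The work goes in short steps, Python scripts to look and compute and a tool call to move; the robot and the scene stay as the last step left them, time stands still between calls to the robot, and variables do not carry over. Pictures are saved under pics/ and viewed, at most 10 in all, crops included, and the job is handed in when it is done.

Besides the shell and the picture viewer there is one more tool, called after "Call:" by a JSON object that holds its "name" and its "arguments". move_arm: Moves the arm, as the interface text tells. Its arguments: {"type":"object","properties":{"increments":{"type":"array","items":{"type":"array","items":{"type":"number"}}}},"required":["increments"]}

```bash
mkdir -p pics
cat > h.py <<'E'
import numpy as np, cv2, pickle
from plant import robot
def grab(n):
    f=robot.grab_frame(n); pickle.dump(f,open(f'/tmp/{n}.pkl','wb')); return f
def load(n): return pickle.load(open(f'/tmp/{n}.pkl','rb'))
def ray(f,uv):
    uv=np.array(uv,float).reshape(-1,1,2)
    p=cv2.undistortPoints(uv,np.array(f['K'],float),np.array(f['distortion'],float)).reshape(-1,2)
    R,_=cv2.Rodrigues(np.array(f['rvec'],float)); t=np.array(f['tvec'],float).ravel()
    d=np.c_[p,np.ones(len(p))]@R
    return -R.T@t, d/np.linalg.norm(d,axis=1)[:,None]
def plane(f,uv,z):
    o,d=ray(f,uv); return o+d*((z-o[2])/d[:,2])[:,None]
def tri(f1,uv1,f2,uv2):
    (o1,d1),(o2,d2)=ray(f1,uv1),ray(f2,uv2); out=[]
    for a,b in zip(d1,d2):
        s=np.linalg.lstsq(np.c_[a,-b],o2-o1,rcond=None)[0]; p,q=o1+s[0]*a,o2+s[1]*b
        out.append(np.r_[(p+q)/2,np.linalg.norm(p-q)])
    return np.array(out)
E
python3 - <<'E'
from h import *
fs=[grab(n) for n in('top','side')]
for f,n in zip(fs,('top','side')):
    cv2.imwrite(f'pics/{n}0.png',cv2.resize(f['pixels'],(800,600))); print(n,ray(f,[[256,192]]))
s=robot.sense();print(s['clock'],s['position'],s['orientation'],s['contact_force'],s['gripper_width'])
E
```

```text
top (array([0.16729991, 0.02694299, 1.52252237]), array([[ 0.17250114, -0.01323807, -0.98492036]]))
side (array([-0.2889303 , -0.8147495 ,  1.02549497]), array([[ 0.49028184,  0.56471643, -0.66386676]]))
0.1 [0.27439672 0.56104839 0.22190392] [-7.08214098e-01 -3.06048663e+00  2.23972837e-03] [ 0.29462794  0.34517274 -0.17289987] 0.08751659243166028
```

View pics/top0.png

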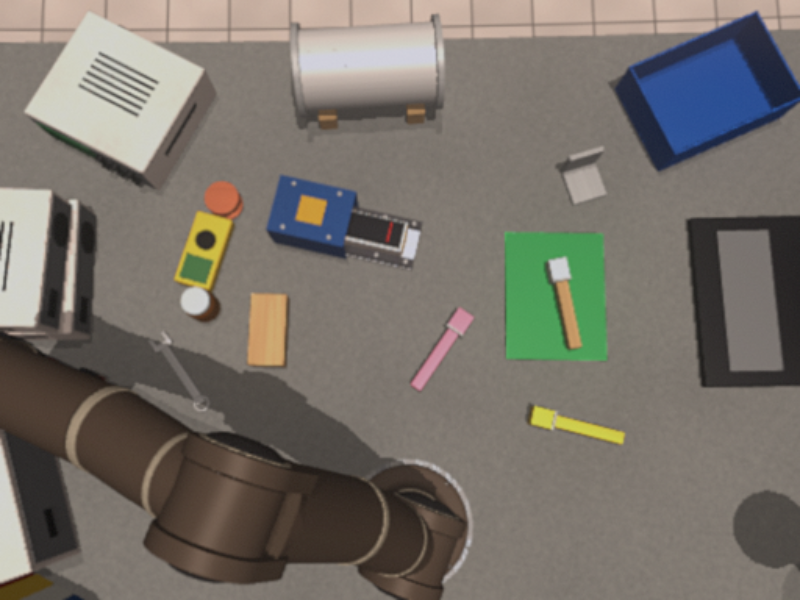

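View pics/side0.png

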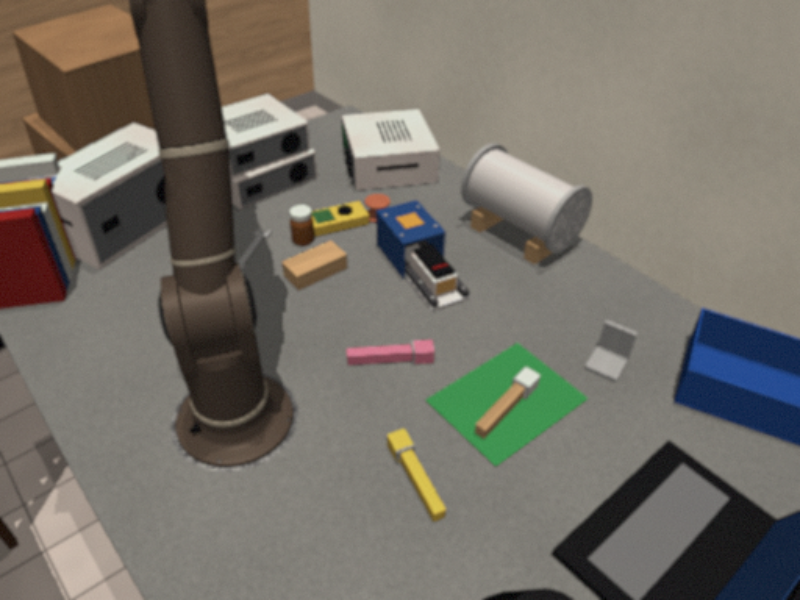

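The candidates for the bar are, in the 800x600 top view, the wood/white bar on the green mat (565,300), the pink one (443,348) and the yellow one (577,425). I choose the wooden-handled bar with the white head. The side view shows it at (510,400). The hood is at (312,215) in the top view, and the block's rear points right at about (412,243). Next is a close crop of both and a first measurement.

Run:
```python
from h import *
t,s=load('top'),load('side')
def crop(f,x0,y0,w=100,h=75): return cv2.resize(f['pixels'][y0:y0+h,x0:x0+w],(400,300),interpolation=cv2.INTER_CUBIC)
# origins: top-bar(315,145) top-block(170,105) side-bar(275,215) side-block(225,125)
cv2.imwrite('pics/crops.png',np.vstack([np.hstack([crop(t,315,145),crop(t,170,105)]),np.hstack([crop(s,275,215),crop(s,225,125)])]))
def masks(f,name,matbox):
    hsv=cv2.cvtColor(f['pixels'],cv2.COLOR_BGR2HSV)
    g=cv2.inRange(hsv,(50,120,60),(75,255,255))
    cs=max(cv2.findContours(g,0,2)[0],key=cv2.contourArea)
    hull=np.zeros_like(g); cv2.fillPoly(hull,[cv2.convexHull(cs)],255)
    wood=cv2.inRange(hsv,(5,70,80),(25,255,255))&hull
    white=cv2.inRange(hsv,(0,0,140),(180,60,255))&hull
    blue=cv2.inRange(hsv,(100,120,40),(125,255,255))
    r={}
    for k,m in dict(wood=wood,white=white,mat=hull).items():
        c=max(cv2.findContours(m,0,2)[0],key=cv2.contourArea); r[k]=cv2.minAreaRect(c); M=cv2.moments(c); print(name,k,np.round(r[k][0],1),np.round(r[k][1],1),round(r[k][2],1),'cen',round(M['m10']/M['m00'],1),round(M['m01']/M['m00'],1))
        print('   approx',cv2.approxPolyDP(cv2.convexHull(c),4,True).reshape(-1,2).tolist())
    return r
a=masks(t,'top',0); b=masks(s,'side',0)
for k,z in (('wood',.037),('white',.040),('mat',.004)):
    print(k,'tri',tri(t,[a[k][0]],s,[b[k][0]]).round(4),'plane',plane(t,[a[k][0]],z).round(4), plane(s,[b[k][0]],z).round(4))
```

```text
top wood [363.  200.9] [43.8  8.2] 78.1 cen 363.0 200.9
   approx [[356, 180], [363, 181], [369, 222], [363, 220]]
top white [357.9 171.9] [14.8 11.8] 77.5 cen 357.9 171.8
   approx [[361, 164], [365, 177], [354, 179], [351, 166]]
top mat [355.5 189. ] [80. 63.] 90.0 cen 355.0 189.4
   approx [[324, 149], [384, 150], [387, 229], [325, 228]]
side wood [319.6 261.6] [ 9.2 41.1] 43.5 cen 319.6 261.6
   approx [[333, 246], [334, 253], [306, 277], [310, 265]]
side white [337. 241.] [11.3 12.7] 45.0 cen 337.0 241.0
   approx [[338, 235], [345, 241], [335, 247], [329, 241]]
side mat [323.6 255.5] [60.8 81.2] 53.1 cen 323.7 257.5
   approx [[332, 221], [374, 255], [317, 297], [274, 255]]
wood tri [[ 3.956e-01 -3.228e-01  2.290e-02  3.000e-04]] plane [[ 0.3933 -0.3194  0.037 ]] [[ 0.3861 -0.3298  0.037 ]]
white tri [[ 0.4844 -0.3091  0.0396  0.002 ]] plane [[ 0.4835 -0.3083  0.04  ]] [[ 0.4851 -0.3097  0.04  ]]
mat tri [[ 0.4361 -0.3054  0.0044  0.0009]] plane [[ 0.4365 -0.3058  0.004 ]] [[ 0.4359 -0.3051  0.004 ]]
```

View pics/crops.png

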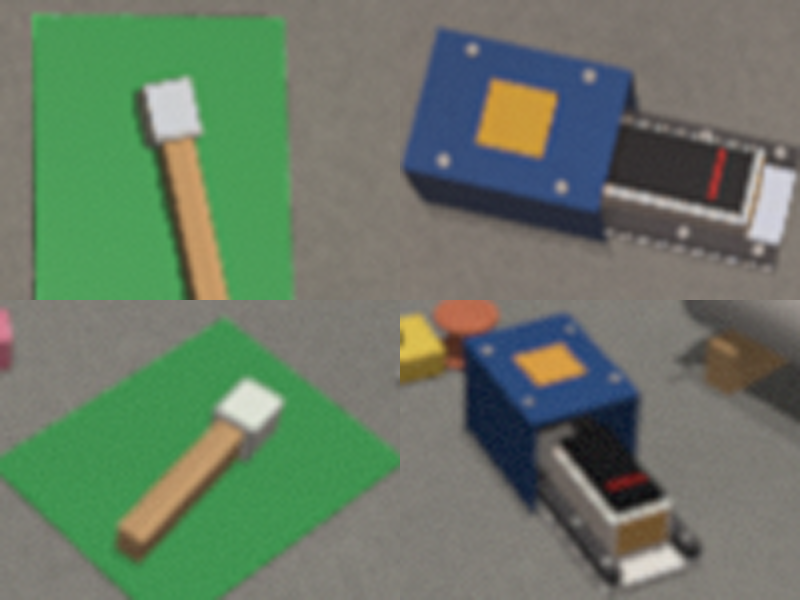

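The crops confirm the bar: wood handle, white head at crop (172,108), lying on the mat. The block's brass rear is at (640,535) in the side crop, facing −y. I'll triangulate the hood screws, the block's rear top corners and the bar.

Run:
```python
from h import *
t,s=load('top'),load('side')
T=lambda L:[(170+(x-400)/4,105+y/4) for x,y in L]
S=lambda L:[(225+(x-400)/4,125+(y-300)/4) for x,y in L]
tt=[(589,75),(561,187),(443,160),(472,49),(765,150),(747,221)]
ss=[(615,378),(529,401),(487,350),(570,328),(669,494),(611,525)]
P=tri(t,T(tt),s,S(ss)); print(P.round(4))
m=P[:2,:2].mean(0); r=P[2:4,:2].mean(0); print('mouthscrews mid',m,'rear',r,'yaw',np.arctan2(*(r-m)[::-1]))
q=P[4:6,:2].mean(0); print('block rear mid',q, 'across yaw',np.arctan2(*(P[4]-P[5])[:2][::-1])+np.pi/2)
# bed plate outer edges at rear: top view white plate corners (z .012)
print('rear top plane .074',plane(t,T(tt[4:]),.074).round(4),plane(s,S(ss[4:]),.074).round(4))
# hood top edges top view: mouth corners
print('hood mouth top corners',plane(t,T([(634,72),(603,212)]),.104).round(4),'back',plane(t,T([(440,28),(405,170)]),.104).round(4))
# bar top lines: handle
w=plane(t,[[363,200.9]],.037)[0]; h=plane(t,[[357.9,171.9]],.040)[0]
print('bar yaw',np.arctan2(h[1]-w[1],h[0]-w[0]),'handle far end',plane(t,[(369,222),(363,220),(356,180),(363,181)],.037).round(4))
print('mat corners',plane(t,[[324, 149], [384, 150], [387, 229], [325, 228]],.004).round(4))
R,_=cv2.Rodrigues(np.array(robot.sense()['orientation'])); print(R.round(4))
```

```text
[[ 0.627   0.1187  0.1039  0.0029]
 [ 0.5407  0.1402  0.105   0.0028]
 [ 0.5629  0.2275  0.1049  0.0027]
 [ 0.6483  0.206   0.1051  0.0029]
 [ 0.574  -0.0123  0.0753  0.0016]
 [ 0.5219  0.0032  0.0578  0.0012]]
mouthscrews mid [0.58381406 0.12946086] rear [0.60558644 0.21675333] yaw 1.326364714666851
block rear mid [ 0.54792371 -0.00454316] across yaw 1.282946804665985
rear top plane .074 [[ 0.5736 -0.0118  0.074 ]
 [ 0.5185  0.0031  0.074 ]] [[ 0.5759 -0.0115  0.074 ]
 [ 0.5077 -0.0103  0.074 ]]
hood mouth top corners [[0.6274 0.0858 0.104 ]
 [0.5201 0.1101 0.104 ]] back [[0.6642 0.2308 0.104 ]
 [0.5548 0.2564 0.104 ]]
bar yaw 0.12245358586094811 handle far end [[ 0.3282 -0.3336  0.037 ]
 [ 0.3347 -0.3159  0.037 ]
 [ 0.4588 -0.3017  0.037 ]
 [ 0.4552 -0.323   0.037 ]]
mat corners [[ 0.5679 -0.2129  0.004 ]
 [ 0.5605 -0.4028  0.004 ]
 [ 0.3091 -0.3956  0.004 ]
 [ 0.3158 -0.2047  0.004 ]]
[[-8.983e-01  4.393e-01 -5.000e-04]
 [ 4.393e-01  8.983e-01 -1.300e-03]
 [-1.000e-04 -1.400e-03 -1.000e+00]]
```

The bed heading is about 1.328 rad, with the mouth near (0.574, 0.098). The block's rear top mid is near (0.546, −0.004), so its front is about 14 mm inside, which fits the text. The bar's origin is near (0.417, −0.316), yaw about 0.11. I'll plan the approach rows.

```bash
cat >> h.py <<'E'
def pose():
    s=robot.sense(); R,_=cv2.Rodrigues(np.array(s['orientation'],float))
    return np.array(s['position']), np.arctan2(R[1,0],R[0,0]), s
def rows(way,jaw,step=.055):
    """way: list of (x,y,z,yaw) world, tool pointing down; prints tool-axis rows"""
    p,y,_=pose(); out=[]
    for w in way:
        d=np.array(w[:3])-p; dy=w[3]-y
        n=max(1,int(np.ceil(max(np.linalg.norm(d)/step,abs(dy)/.18))))
        for i in range(n):
            c,s=np.cos(y),np.sin(y); a=d/n
            r=[jaw,c*a[0]+s*a[1],s*a[0]-c*a[1],-a[2],-dy/n]; r=[round(float(v),4) for v in r]; out.append(r); y+=dy/n
        p=np.array(w[:3])
    print(len(out)); [print(o) for o in (out[i:i+12] for i in range(0,len(out),12))]
E
python3 - <<'E'
from h import *
rows([(.42,.25,.24,1.6),(.4215,-.3158,.2,.11)],1)
E
```

```text
18
[[1.0, -0.0382, -0.0308, -0.0026, 0.1553], [1.0, -0.0425, -0.0245, -0.0026, 0.1553], [1.0, -0.0458, -0.0176, -0.0026, 0.1553], [1.0, -0.048, -0.0103, -0.0026, 0.1553], [1.0, -0.049, -0.0028, -0.0026, 0.1553], [1.0, -0.0488, 0.0048, -0.0026, 0.1553], [1.0, -0.0475, 0.0123, -0.0026, 0.1553], [1.0, -0.0514, -0.0014, 0.0036, 0.1355], [1.0, -0.0511, 0.0056, 0.0036, 0.1355], [1.0, -0.0499, 0.0124, 0.0036, 0.1355], [1.0, -0.0478, 0.0191, 0.0036, 0.1355], [1.0, -0.0448, 0.0253, 0.0036, 0.1355]]
[[1.0, -0.0409, 0.0312, 0.0036, 0.1355], [1.0, -0.0363, 0.0364, 0.0036, 0.1355], [1.0, -0.0311, 0.041, 0.0036, 0.1355], [1.0, -0.0253, 0.0448, 0.0036, 0.1355], [1.0, -0.019, 0.0478, 0.0036, 0.1355], [1.0, -0.0124, 0.0499, 0.0036, 0.1355]]
```

Call:
{"name": "move_arm", "arguments": {"increments": [[1, -0.038, -0.031, -0.003, 0.155], [1, -0.0425, -0.0245, -0.003, 0.155], [1, -0.046, -0.0175, -0.003, 0.155], [1, -0.048, -0.01, -0.003, 0.155], [1, -0.049, -0.003, -0.003, 0.155], [1, -0.049, 0.005, -0.003, 0.155], [1, -0.0475, 0.012, -0.003, 0.155], [1, -0.051, -0.0015, 0.004, 0.135], [1, -0.051, 0.0055, 0.004, 0.135], [1, -0.05, 0.0125, 0.004, 0.135], [1, -0.048, 0.019, 0.004, 0.135], [1, -0.045, 0.025, 0.004, 0.135]]}}

```text
clock: 1.6
position: [0.4207, -0.0082, 0.2235]
orientation: [-2.813, -1.398, -0.001]
contact_force: [0.9, 0.2, -0.0]
gripper_width: 0.0876
gripper_force: 0.0
```

Call:
{"name": "move_arm", "arguments": {"increments": [[1, -0.041, 0.031, 0.004, 0.135], [1, -0.036, 0.036, 0.004, 0.135], [1, -0.031, 0.041, 0.004, 0.135], [1, -0.025, 0.045, 0.004, 0.135], [1, -0.019, 0.048, 0.004, 0.135], [1, -0.012, 0.05, 0.004, 0.135], [1, 0, 0, 0, 0]]}}

```text
clock: 2.48
position: [0.4226, -0.3188, 0.1991]
orientation: [3.134, 0.172, -0.003]
contact_force: [0.2, 0.2, 0.2]
gripper_width: 0.0878
gripper_force: 0.0
```

Run:
```python
from h import *
p,y,s=pose(); print(p,y,s['clock'],s['joint_positions'])
f=grab('wrist'); cv2.imwrite('pics/w1.png',f['pixels']); pickle.dump(f,open('/tmp/w1.pkl','wb'))
```

```text
[ 0.42258686 -0.31875696  0.19912909] 0.10955794206520059 2.475 [-0.13267428  0.35400131  0.87774706  1.89795679 -0.311884    1.03359036
 -0.58432023]
```

View pics/w1.png

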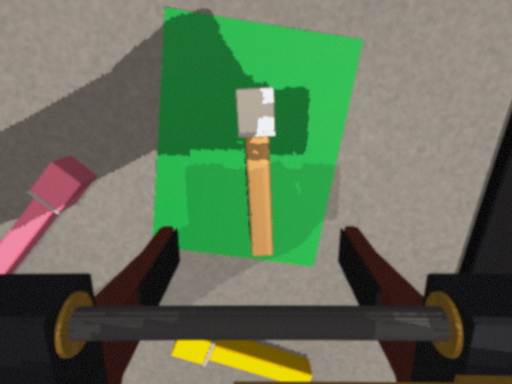

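The wrist view shows the bar nearly upright in the frame: head top at (237–274, 88–136), handle end at (262,255), well between the fingers. I'll refine it with the wrist and top views together.

Run:
```python
from h import *
f=pickle.load(open('/tmp/w1.pkl','rb')); t=load('top')
hsv=cv2.cvtColor(f['pixels'],cv2.COLOR_BGR2HSV)
wood=cv2.inRange(hsv,(5,90,60),(25,255,255)); wood[:125]=0; wood[265:]=0; wood[:,:230]=0; wood[:,290:]=0
c=max(cv2.findContours(wood,0,2)[0],key=cv2.contourArea); r=cv2.minAreaRect(c); print(r)
rowsm=[(np.mean(np.nonzero(wood[v])[0]),v) for v in (150,170,190,210,230,245)]; print(np.round(rowsm,1).tolist())
P=plane(f,rowsm,.037); print(P.round(4)); k=np.polyfit(P[:,0],P[:,1],1); print('yaw handle',np.arctan(k[0]),'y at .4215',np.polyval(k,.4215))
hd=plane(f,[(237,88),(273,88),(238,136),(275,136)],.040); print(hd.round(4), hd.mean(0))
print('tri head',tri(f,[(255.8,112)],t,[(357.9,171.9)]).round(4),'end',tri(f,[(262,255)],t,[(366,221)]).round(4))
```

```text
((258.9253234863281, 195.48423767089844), (117.77111053466797, 22.46607780456543), 87.87889862060547)
[[257.0, 150.0], [258.0, 170.0], [258.5, 190.0], [260.0, 210.0], [261.0, 230.0], [262.0, 245.0]]
[[ 0.4482 -0.3146  0.037 ]
 [ 0.4279 -0.3179  0.037 ]
 [ 0.4068 -0.3208  0.037 ]
 [ 0.385  -0.3248  0.037 ]
 [ 0.3622 -0.3284  0.037 ]
 [ 0.3447 -0.3315  0.037 ]]
yaw handle 0.16133710829777564 y at .4215 -0.3188171914277237
[[ 0.5049 -0.2895  0.04  ]
 [ 0.5086 -0.3232  0.04  ]
 [ 0.4604 -0.2945  0.04  ]
 [ 0.4644 -0.3307  0.04  ]] [ 0.4845752  -0.30948105  0.04      ]
tri head [[ 4.848e-01 -3.095e-01  3.430e-02  1.000e-04]] end [[ 0.3312 -0.3297  0.0318  0.0074]]
```

The two views agree: bar yaw about 0.145, grip point (0.4227, −0.318), head top at about 0.034–0.040 m. I'll turn slightly and descend.

Call:
{"name": "move_arm", "arguments": {"increments": [[1, 0, 0, 0.04, -0.035], [1, 0, 0, 0.045, 0], [1, 0, 0, 0.045, 0], [1, 0, 0, 0.04, 0], [1, 0, 0, 0.017, 0], [1, 0, 0, 0, 0], [0, 0, 0, 0, 0], [0, 0, 0, 0, 0], [0, 0, 0, 0, 0], [0, 0, 0, 0, 0], [0, 0, 0, 0, 0]]}}

```text
clock: 3.9
position: [0.4242, -0.3149, 0.0128]
orientation: [3.132, 0.238, 0.0]
contact_force: [-0.4, -1.3, -0.4]
gripper_width: 0.0413
gripper_force: 0.0
```

Run:
```python
from h import *
p,y,s=pose(); print(p,y,s['clock'],s['gripper_width'],s['gripper_force'],s['contact_force'])
```

```text
[ 0.42424318 -0.31488941  0.01276744] 0.15186520776063642 3.9 0.041307511793998206 0.0 [-0.40261298 -1.25655052 -0.35827426]
```

Call:
{"name": "move_arm", "arguments": {"increments": [[0, 0, 0, 0, 0], [0, 0, 0, 0, 0], [0, 0, 0, 0, 0], [0, 0, 0, 0, 0], [0, 0, 0, 0, 0]]}}

```text
clock: 4.53
position: [0.4241, -0.315, 0.0127]
orientation: [3.132, 0.238, 0.0]
contact_force: [-0.8, -2.6, 0.9]
gripper_width: 0.0239
gripper_force: 30.0
```

Run:
```python
from h import *
p,y,_=pose()
rows([(p[0],p[1],.13,y),(.5177,-.1252,.11,1.328)],0,.045)
```

```text
10
[[0.0, 0.0, 0.0, -0.0391, -0.0], [0.0, 0.0, 0.0, -0.0391, -0.0], [0.0, 0.0, 0.0, -0.0391, -0.0], [0.0, 0.0173, -0.0248, 0.0029, -0.1681], [0.0, 0.0212, -0.0215, 0.0029, -0.1681], [0.0, 0.0245, -0.0177, 0.0029, -0.1681], [0.0, 0.0271, -0.0133, 0.0029, -0.1681], [0.0, 0.029, -0.0086, 0.0029, -0.1681], [0.0, 0.03, -0.0036, 0.0029, -0.1681], [0.0, 0.0302, 0.0014, 0.0029, -0.1681]]
```

Call:
{"name": "move_arm", "arguments": {"increments": [[0, 0, 0, -0.02, 0], [0, 0, 0, -0.04, 0], [0, 0, 0, -0.04, 0], [0, 0, 0, -0.017, 0], [0, 0.017, -0.025, 0.003, -0.168], [0, 0.021, -0.0215, 0.003, -0.168], [0, 0.0245, -0.018, 0.003, -0.168], [0, 0.027, -0.013, 0.003, -0.168], [0, 0.029, -0.009, 0.003, -0.168], [0, 0.03, -0.0035, 0.003, -0.168], [0, 0.03, 0.0015, 0.003, -0.168], [0, 0, 0, 0, 0]]}}

```text
clock: 6.02
position: [0.5171, -0.122, 0.1073]
orientation: [-2.467, -1.941, 0.001]
contact_force: [0.1, -0.4, -2.5]
gripper_width: 0.0238
gripper_force: 30.0
```

Run:
```python
from h import *
p,y,s=pose(); print(p,y,s['clock'],s['gripper_width'],s['gripper_force'],s['contact_force'])
t,w,sd=[grab(n) for n in('top','wrist','side')]
def crop(f,x0,y0,w,h): return cv2.resize(f['pixels'][y0:y0+h,x0:x0+w],(400,300),interpolation=cv2.INTER_CUBIC)
cv2.imwrite('pics/pre.png',np.vstack([np.hstack([crop(t,220,120,100,75),crop(w,0,0,512,384)]),np.hstack([crop(sd,225,125,133,100),crop(t,170,105,133,100)])]))
```

```text
[ 0.51709256 -0.12199696  0.10730935] 1.3335533789622944 6.025 0.023842950379646413 29.987536668777466 [ 0.10779866 -0.40086684 -2.46278098]
```

View pics/pre.png

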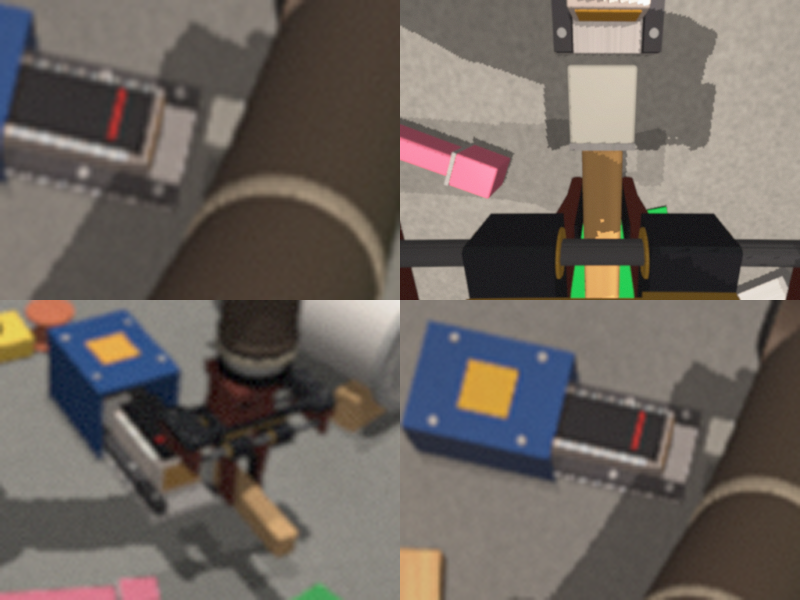

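The wrist pane shows the bar held straight: head at pane (602,105), front edge at row 66. It lines up with the bed, whose rear edge is at pane row 52 with its centre near 608, and with the brass rear above it. I'll work out the offsets.

Run:
```python
from h import *
w,t=load('wrist'),load('top'); p,y,_=pose()
W=lambda L:[((x-400)*1.28,yy*1.28) for x,yy in L]
hd=plane(w,W([(570,66),(636,66),(570,142),(636,142)]),.1345); bed=plane(w,W([(574,52),(641,52)]),.012); st=plane(w,W([(554,53),(661,53)]),.012); br=plane(w,W([(574,11),(642,11)]),.074)
d=np.array([np.cos(1.328),np.sin(1.328)]); n=np.array([-d[1],d[0]]); m=np.array([.573,.098])
for k,v in dict(head=hd,bed=bed,strip=st,brass=br,tcp=p[None]).items():
    q=v[:,:2]-m; print(k,'along',(q@d).round(4),'lat',(q@n).round(4),'mid lat',(q@n).mean().round(4))
# top view: rear top edge of block, crop4 scale 3 px, origin (170,105)
T=lambda L:[(170+(x-400)/3.0075,105+(yy-300)/3) for x,yy in L]
v=plane(t,T([(671,407),(658,466)]),.074); q=v[:,:2]-m; print('top brass',(q@d).round(4),(q@n).round(4),v.round(4))
```

```text
head along [-0.1465 -0.1464 -0.1861 -0.186 ] lat [ 0.0179 -0.0154  0.0193 -0.017 ] mid lat 0.0012
bed along [-0.1299 -0.1298] lat [ 0.0286 -0.0349] mid lat -0.0032
strip along [-0.1308 -0.1307] lat [ 0.0476 -0.0539] mid lat -0.0032
brass along [-0.1088 -0.1087] lat [ 0.0212 -0.0256] mid lat -0.0022
tcp along [-0.2308] lat [0.0014] mid lat 0.0014
top brass [-0.1018 -0.1024] [-0.0319  0.031 ] [[ 0.5795 -0.0085  0.074 ]
 [ 0.5183  0.006   0.074 ]]
```

Call:
{"name": "move_arm", "arguments": {"increments": [[0, 0, 0.0025, 0.016, 0], [0, 0, 0, 0.024, 0], [0, 0, 0, 0.024, 0], [0, 0.008, 0, 0, 0], [0, 0.008, 0, 0, 0], [0, 0.008, 0, 0, 0], [0, 0.004, 0, 0, 0], [0, 0, 0, 0, 0]]}}

```text
clock: 7.18
position: [0.5265, -0.098, 0.0451]
orientation: [2.473, 1.937, 0.001]
contact_force: [-0.2, -0.2, -2.4]
gripper_width: 0.0239
gripper_force: 30.0
```

Call:
{"name": "move_arm", "arguments": {"increments": [[0, 0.003, 0, 0, 0], [0, 0.003, 0, 0, 0], [0, 0.003, 0, 0, 0], [0, 0.003, 0, 0, 0], [0, 0.003, 0, 0, 0]]}}

```text
clock: 7.8
position: [0.5297, -0.0846, 0.0447]
orientation: [2.474, 1.935, -0.001]
contact_force: [-1.3, -6.3, -0.1]
gripper_width: 0.024
gripper_force: 30.0
```

Contact at about 6 N. I'll finish this light tap and draw clear.

Call:
{"name": "move_arm", "arguments": {"increments": [[0, 0.003, 0, 0, 0], [0, 0.003, 0, 0, 0], [0, 0.003, 0, 0, 0], [0, 0.003, 0, 0, 0]]}}

```text
clock: 8.3
position: [0.5323, -0.0746, 0.0448]
orientation: [2.475, 1.932, -0.002]
contact_force: [-1.9, -6.6, -0.3]
gripper_width: 0.0236
gripper_force: 30.0
```

Call:
{"name": "move_arm", "arguments": {"increments": [[0, -0.006, 0, 0, 0], [0, -0.008, 0, 0, 0], [0, 0, 0, 0, 0], [0, 0, 0, 0, 0]]}}

```text
clock: 8.8
position: [0.5293, -0.0858, 0.0446]
orientation: [-2.474, -1.936, -0.0]
contact_force: [0.3, -0.1, -2.5]
gripper_width: 0.0237
gripper_force: 30.0
```

Run:
```python
from h import *
p,y,s=pose(); print(p,y,s['clock'],s['contact_force'])
t,w,sd=[grab(n) for n in('top','wrist','side')]
def crop(f,x0,y0,w,h): return cv2.resize(f['pixels'][y0:y0+h,x0:x0+w],(400,300),interpolation=cv2.INTER_CUBIC)
cv2.imwrite('pics/t1.png',np.vstack([np.hstack([crop(t,220,120,100,75),crop(w,156,0,200,150)]),np.hstack([crop(sd,240,135,80,60),crop(t,170,105,133,100)])]))
```

```text
[ 0.52929654 -0.08582297  0.04463221] 1.327646975330879 8.8 [ 0.30616282 -0.11216137 -2.50958811]
```

View pics/t1.png

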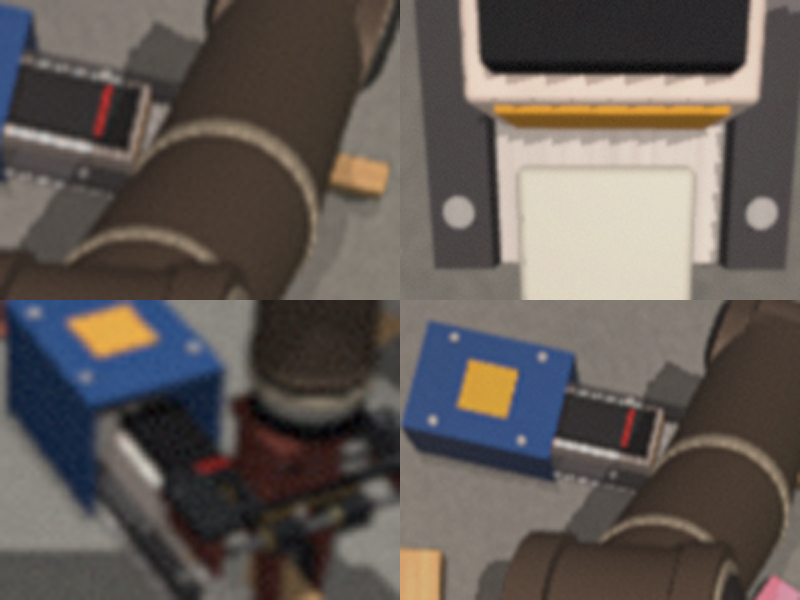

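The wrist pane shows the head face (centre 607) squarely behind the brass plate (centre about 612), with a clear gap. The block is still aligned and has moved about 12 mm. Now the second tap, again well short of the earliest stop position.

Call:
{"name": "move_arm", "arguments": {"increments": [[0, 0.006, 0, 0, 0], [0, 0.004, 0, 0, 0], [0, 0.004, 0, 0, 0], [0, 0.004, 0, 0, 0], [0, 0.004, 0, 0, 0], [0, 0.004, 0, 0, 0], [0, 0.004, 0, 0, 0], [0, 0.003, 0, 0, 0]]}}

```text
clock: 9.95
position: [0.5369, -0.0559, 0.0448]
orientation: [2.475, 1.933, -0.002]
contact_force: [-2.0, -7.1, -0.1]
gripper_width: 0.0237
gripper_force: 30.0
```

Call:
{"name": "move_arm", "arguments": {"increments": [[0, -0.006, 0, 0, 0], [0, -0.006, 0, 0, 0], [0, 0, 0, 0, 0], [0, 0, 0, 0, 0]]}}

```text
clock: 10.45
position: [0.5344, -0.0654, 0.0446]
orientation: [-2.474, -1.936, -0.0]
contact_force: [-0.2, 0.1, -2.5]
gripper_width: 0.0242
gripper_force: 30.0
```

Call:
{"name": "move_arm", "arguments": {"increments": [[0, 0.006, 0, 0, 0], [0, 0.004, 0, 0, 0], [0, 0.003, 0, 0, 0], [0, 0.003, 0, 0, 0], [0, 0.003, 0, 0, 0], [0, 0.002, 0, 0, 0]]}}

```text
clock: 11.2
position: [0.5391, -0.0471, 0.0448]
orientation: [2.474, 1.933, -0.002]
contact_force: [-1.5, -7.8, 0.6]
gripper_width: 0.0242
gripper_force: 30.0
```

Call:
{"name": "move_arm", "arguments": {"increments": [[0, -0.006, 0, 0, 0], [0, -0.002, 0, 0, 0], [0, 0, 0, 0, 0], [0, 0.005, 0, 0, 0], [0, 0.003, 0, 0, 0], [0, 0.0015, 0, 0, 0], [0, 0.0015, 0, 0, 0], [0, 0.0015, 0, 0, 0], [0, 0.0015, 0, 0, 0]]}}

```text
clock: 12.32
position: [0.5405, -0.0413, 0.0448]
orientation: [2.474, 1.933, -0.003]
contact_force: [-1.6, -7.5, -0.0]
gripper_width: 0.0239
gripper_force: 30.0
```

Call:
{"name": "move_arm", "arguments": {"increments": [[0, 0.0015, 0, 0, 0], [0, 0.0015, 0, 0, 0], [0, 0.0015, 0, 0, 0], [0, 0.0015, 0, 0, 0]]}}

```text
clock: 12.82
position: [0.542, -0.0355, 0.0448]
orientation: [2.475, 1.933, -0.002]
contact_force: [-1.3, -6.9, 0.4]
gripper_width: 0.0239
gripper_force: 30.0
```

Call:
{"name": "move_arm", "arguments": {"increments": [[0, 0.0015, 0, 0, 0], [0, 0.0015, 0, 0, 0], [0, 0.0015, 0, 0, 0]]}}

```text
clock: 13.2
position: [0.5431, -0.0311, 0.0448]
orientation: [2.475, 1.933, -0.002]
contact_force: [-0.3, -7.1, 0.9]
gripper_width: 0.024
gripper_force: 30.0
```

Call:
{"name": "move_arm", "arguments": {"increments": [[0, 0.0015, 0, 0, 0], [0, 0.0015, 0, 0, 0], [0, 0.0015, 0, 0, 0]]}}

```text
clock: 13.58
position: [0.5441, -0.0268, 0.0448]
orientation: [2.474, 1.933, -0.002]
contact_force: [-1.3, -7.3, 0.5]
gripper_width: 0.0239
gripper_force: 30.0
```

Call:
{"name": "move_arm", "arguments": {"increments": [[0, -0.006, 0, 0, 0], [0, -0.002, 0, 0, 0], [0, 0, 0, 0, 0], [0, 0.005, 0, 0, 0], [0, 0.003, 0, 0, 0], [0, 0.0015, 0, 0, 0], [0, 0.0015, 0, 0, 0]]}}

```text
clock: 14.45
position: [0.5448, -0.0238, 0.0448]
orientation: [2.474, 1.933, -0.003]
contact_force: [-2.2, -8.0, 0.1]
gripper_width: 0.024
gripper_force: 30.0
```

Call:
{"name": "move_arm", "arguments": {"increments": [[0, 0.0015, 0, 0, 0], [0, 0.0015, 0, 0, 0], [0, 0.0015, 0, 0, 0]]}}

```text
clock: 14.82
position: [0.5459, -0.0196, 0.0448]
orientation: [2.474, 1.933, -0.003]
contact_force: [-2.3, -6.2, 0.2]
gripper_width: 0.0234
gripper_force: 30.0
```

Call:
{"name": "move_arm", "arguments": {"increments": [[0, 0.0015, 0, 0, 0], [0, 0.0015, 0, 0, 0], [0, 0.0015, 0, 0, 0]]}}

```text
clock: 15.2
position: [0.5471, -0.0152, 0.0448]
orientation: [2.474, 1.933, -0.002]
contact_force: [-2.1, -7.2, 0.3]
gripper_width: 0.0239
gripper_force: 30.0
```

Call:
{"name": "move_arm", "arguments": {"increments": [[0, 0.0015, 0, 0, 0], [0, 0.0015, 0, 0, 0], [0, 0.0015, 0, 0, 0]]}}

```text
clock: 15.58
position: [0.548, -0.0113, 0.0448]
orientation: [2.475, 1.932, -0.003]
contact_force: [-2.2, -8.1, 1.4]
gripper_width: 0.0238
gripper_force: 30.0
```

Call:
{"name": "move_arm", "arguments": {"increments": [[0, 0.0015, 0, 0, 0], [0, 0.0015, 0, 0, 0], [0, 0.001, 0, 0, 0]]}}

```text
clock: 15.95
position: [0.548, -0.011, 0.0449]
orientation: [2.475, 1.928, -0.008]
contact_force: [-7.0, -20.2, 6.3]
gripper_width: 0.0234
gripper_force: 30.0
```

Force rises sharply to 21 N with no further motion, the tip about 28 mm before the mouth and inside the home range. That is the solid limit. I'll hold briefly, then draw back gently.

Call:
{"name": "move_arm", "arguments": {"increments": [[0, 0, 0, 0, 0], [0, -0.002, 0, 0, 0], [0, -0.003, 0, 0, 0], [0, -0.006, 0, 0, 0], [0, -0.015, 0, 0, 0], [0, -0.03, 0, 0, 0], [0, -0.03, 0, 0, 0], [0, -0.01, 0, -0.03, 0], [0, 0, 0, -0.04, 0], [0, 0, 0, 0, 0]]}}

```text
clock: 17.2
position: [0.5279, -0.0991, 0.1172]
orientation: [2.472, 1.933, 0.007]
contact_force: [0.0, 0.0, -2.5]
gripper_width: 0.0239
gripper_force: 30.0
```

Run:
```python
from h import *
p,y,s=pose(); print(p,y,s['clock'],s['contact_force'],s['gripper_width'])
t,w,sd=[grab(n) for n in('top','wrist','side')]
def crop(f,x0,y0,w,h): return cv2.resize(f['pixels'][y0:y0+h,x0:x0+w],(400,300),interpolation=cv2.INTER_CUBIC)
cv2.imwrite('pics/home.png',np.vstack([np.hstack([crop(t,220,105,100,75),crop(w,0,0,512,384)]),np.hstack([crop(sd,225,125,133,100),crop(t,170,105,133,100)])]))
# target: TCP = where bar was picked
rows([(.47,-.25,.11,.75),(.424,-.315,.09,.152),(.424,-.315,.03,.152)],0,.045)
```

```text
[ 0.52793003 -0.09907815  0.11715482] 1.3270723341069164 17.2 [ 0.04318327  0.04168079 -2.53393986] 0.02394112504854834
10
[[0.0, -0.0403, -0.0043, 0.0009, 0.1446], [0.0, -0.0405, 0.0015, 0.0009, 0.1446], [0.0, -0.0398, 0.0073, 0.0009, 0.1446], [0.0, -0.0384, 0.013, 0.0009, 0.1446], [0.0, -0.0195, 0.0041, 0.005, 0.1495], [0.0, -0.0187, 0.0069, 0.005, 0.1495], [0.0, -0.0174, 0.0096, 0.005, 0.1495], [0.0, -0.0158, 0.0121, 0.005, 0.1495], [0.0, 0.0, 0.0, 0.03, -0.0], [0.0, 0.0, 0.0, 0.03, -0.0]]
```

View pics/home.png

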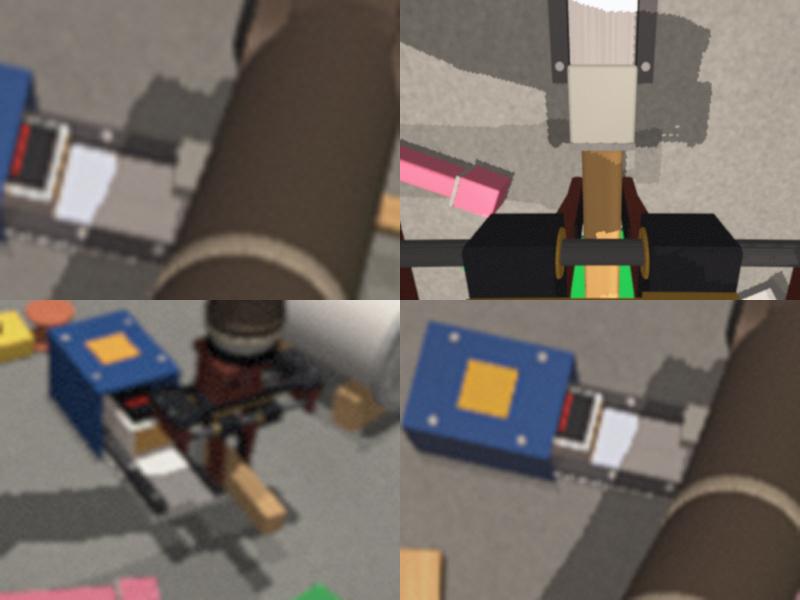

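The block now stands about 28 mm out of the hood in the top pane (rear at (600,440)), straight, and the bar is still square in the fingers. I'll carry it back to the mat.

Call:
{"name": "move_arm", "arguments": {"increments": [[0, -0.04, -0.0045, 0.001, 0.145], [0, -0.0405, 0.0015, 0.001, 0.145], [0, -0.04, 0.0075, 0.001, 0.145], [0, -0.0385, 0.013, 0.001, 0.145], [0, -0.0195, 0.004, 0.005, 0.15], [0, -0.0185, 0.007, 0.005, 0.15], [0, -0.0175, 0.0095, 0.005, 0.15], [0, -0.016, 0.012, 0.005, 0.15], [0, 0, 0, 0.03, 0], [0, 0, 0, 0.03, 0], [0, 0, 0, 0, 0], [0, 0, 0, 0, 0]]}}

```text
clock: 18.85
position: [0.4238, -0.3152, 0.0307]
orientation: [3.133, 0.232, -0.001]
contact_force: [-0.0, -0.6, -1.9]
gripper_width: 0.0237
gripper_force: 30.0
```

Call:
{"name": "move_arm", "arguments": {"increments": [[0, 0, 0, 0.008, 0], [0, 0, 0, 0.006, 0], [0, 0, 0, 0.002, 0], [0, 0, 0, 0.001, 0], [0, 0, 0, 0.001, 0], [0, 0, 0, 0, 0]]}}

```text
clock: 19.6
position: [0.4242, -0.315, 0.0127]
orientation: [3.133, 0.232, 0.0]
contact_force: [0.2, -0.7, -2.3]
gripper_width: 0.0241
gripper_force: 30.0
```

Call:
{"name": "move_arm", "arguments": {"increments": [[0, 0, 0, 0.0007, 0], [0, 0, 0, 0, 0], [0.25, 0, 0, 0, 0], [0.4, 0, 0, 0, 0], [0.7, 0, 0, 0, 0], [0.7, 0, 0, 0, 0], [0.7, 0, 0, 0, 0], [0.7, 0, 0, 0, 0]]}}

```text
clock: 20.6
position: [0.4241, -0.315, 0.0119]
orientation: [-3.133, -0.232, 0.0]
contact_force: [-0.4, -0.1, 0.9]
gripper_width: 0.0614
gripper_force: 0.0
```

Call:
{"name": "move_arm", "arguments": {"increments": [[0.7, 0, 0, -0.02, 0], [0.7, 0, 0, -0.04, 0], [0.7, 0, 0, -0.05, 0], [0.7, 0, 0, -0.05, 0], [0.7, 0, 0, -0.03, 0], [0.7, -0.03, 0, 0, 0], [0.7, 0, 0, 0, 0], [0.7, 0, 0, 0, 0]]}}

```text
clock: 21.6
position: [0.3949, -0.3192, 0.2026]
orientation: [-3.133, -0.232, -0.002]
contact_force: [-0.0, 0.1, 0.0]
gripper_width: 0.0616
gripper_force: 0.0
```

Run:
```python
from h import *
p,y,s=pose(); print(p,y,s['clock'],s['contact_force'],s['gripper_width'])
t,w,sd=[grab(n) for n in('top','wrist','side')]
def crop(f,x0,y0,w,h): return cv2.resize(f['pixels'][y0:y0+h,x0:x0+w],(400,300),interpolation=cv2.INTER_CUBIC)
cv2.imwrite('pics/end.png',np.vstack([np.hstack([crop(t,100,100,300,225),crop(w,0,0,512,384)]),np.hstack([crop(sd,200,110,200,150),crop(t,170,105,133,100)])]))
```

```text
[ 0.39485612 -0.31918734  0.20257348] 0.147780726656087 21.6 [-0.02400144  0.06595297  0.01666864] 0.06163392771255085
```

View pics/end.png

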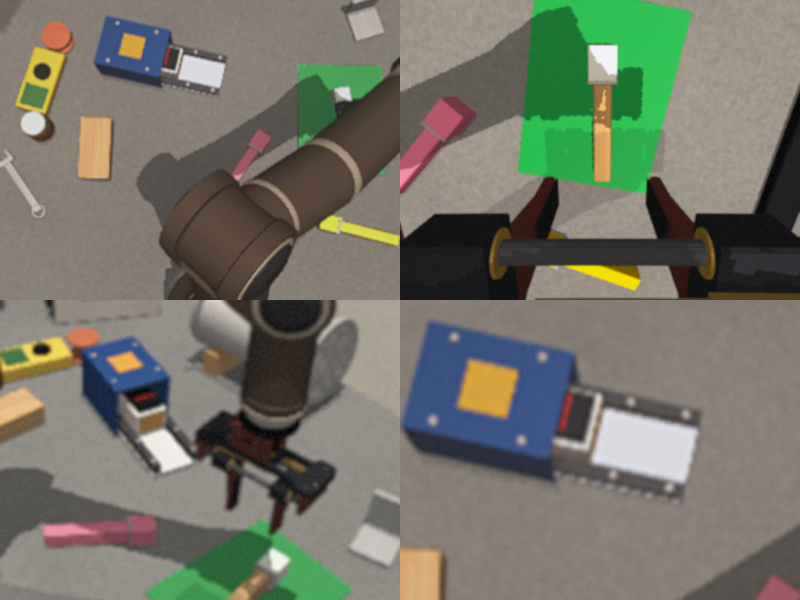

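The bar lies flat on the mat (wrist pane (602,115)), the block has not moved from its home place (rear still at pane (600,440)), and the bystanders are where they were. I'll hand it in.

```bash
python3 -c "
from plant import robot; print(robot.finish_job())"
```

```text
the job is handed in; nothing more can be done
None
```

The block was tapped home to the solid limit (21 N measured at the wrist), the bar is lying flat on the green mat, and the job is handed in; no verdict was returned, so whether it passed is not confirmed.

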